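Tip the wide gauge plate out of its pocket and into the dish

TASK

Two dark grey metal holders each keep a flat aluminium film gauge plate lying flush in a pocket. Press down the wide (35 mm) plate's end beside the thumb notch so that it tips up and stays leaning in its pocket, then take it by the raised end, lift it out and set it gently down, lying flat, in the white porcelain dish. Leave the narrow (16 mm) plate lying as it is.

Things in the scene. Friction and masses are not known exactly. Their poses are not given: they have to be found in the camera images.
- wide_plate: The plate to move: aluminium, 80 x 35 x 10 mm, 0.08 kg. Origin: centre of its underside; x along its length, z up. It lies flush in wide_holder, axes as the holder's; its +x end hangs over a well. Press 8 to 20 mm from that end (a few N), 20 to 22 mm down: it turns over the ledge's edge and stays leaning at 30 to 50 degrees when let go, its -x end raised, top corner 12 to 30 mm above the holder.
- narrow_plate: The plate to leave alone: aluminium, 80 x 16 x 10 mm, flush in a second dark grey block of the same outer size and form (pocket 19 mm wide, notch 14 mm wide). Origin: centre of its underside; x along its length, z up.
- wide_holder: Dark grey metal block fixed to the bench, 128 x 76 x 42 mm high. Origin on the bench under the plate's centre; x along its length, -58 to +70 mm. Its pocket, 38 mm wide, runs from x = -41.5 to +43.5 mm: up to x = +3 a ledge 10 mm deep carries the plate, beyond it is a well 36 mm deep. A thumb notch, 24 mm wide, 14 mm deep, through the end wall at +x marks the end to press.
- dish: Round white porcelain dish, loose, 0.45 kg, 168 mm across the rim and 18 mm high, with a flat inner floor about 144 mm across and 5 mm above the bench. Origin at the centre of its underside.
Things that resemble listed ones, but are neither listed nor needed, are in the scene too. What is shaped like the wide_holder but pink or red is not meant.

How it is judged:
By the outcome, as a careful person would: the job done as asked, in the order asked, and still so for the second after the job is handed in, with the robot touching nothing.
It also fails if it takes over 48 s, if anything falls off the work surface, if the arm or the gripper's body presses on something with over 40 N, if the wrist force passes 120 N, or if a joint passes its speed limit or range.

ROBOT

A 7-joint arm with a two-finger parallel gripper is mounted at the origin on the work surface. World frame = base frame: x ahead of the robot, y to its left, z up, the work surface at z = 0. Lengths are in m, angles in rad, forces in N, time in s.
With the tool pointing down it reaches from about 0.425 to 0.825 m from the base axis. Payload 3.6 kg.
Tool frame: the origin (TCP) lies at the very end of the fingers, on their centre line; the grasp point (between the pads) lies 19 mm behind it; z points along the fingers, y is the direction in which the jaws open and shut (so a half turn about z gives the same grasp; the last joint's range is limited). The gripper opens to 93 mm and grips with 3 to 60 N. Pads are 15 mm wide; open, the fingers measure 128 mm over their backs; the gripper's body (75 mm by 188 mm) begins 65 mm behind the grasp point.
Start: joints at [-1.266, 0.615, -0.013, 1.423, 0.008, 1.103, -0.04], TCP at [0.212, 0.615, 0.219] pointing down, gripper open.
Joint ranges: [-3.12, 3.12], [-0.3, 2.06], [-1.34, 1.32], [0.26, 2.42], [-1.36, 4.5], [0.01, 1.98], [-2.84, 2.84]. Speed limits (rad/s): [2.79, 2.79, 3.14, 3.14, 3.14, 3.14, 3.14].

INTERFACE

Orientations are given as a unit quaternion [x, y, z, w].
In Python, from station import state, viewer, job gives the robot as it stands. The module is installed in compiled form; this text tells all that it offers.
- The arm moves only by the shell command python3 -m creep 'ROWS'. ROWS is text: rows parted by semicolons, each of 5 numbers parted by spaces: the shift along the world's x, y, z in mm, then the turn about the world's z in rad, then the closure, from 0 (fully open) to 1 (shut). A call has 1 to 12 rows; each row shifts and turns the commanded pose from where the row before left it; what a row does not reach is not made up. A row lasts 1/12 s, in which the tool goes at most 41.7 mm and 7.16 degrees, less where a joint would pass 70% of its speed; a pose out of reach is approached as far as the arm can. A call is refused whole if a number of a shift passes 41.7 or a number of a turn 0.125, either way. A call with a gripper value outside its range is refused whole. The fingers move at their own pace and stop on an object; the grip force is fixed at half the most. Time passes only in rows, so rows that do not move let the fingers close. It gives the time, the measured TCP pose, the force and the opening at its end, in the units of the state.
- state(): the state, without advancing time (a new reading comes with each control period).
- viewer.capture(name): name is "side" or "top"; returns a dict with "pixels" (400x640x3 uint8, red, green, blue), "vertical_fov" (degrees; the focal length in pixels is half the picture's height over the tangent of half this angle, whatever the lens; pixels are square), "cx", "cy" (the principal point, pixels), "rvec" (rotation vector, rad) and "tvec" (3), from world to camera coordinates, as OpenCV has them. Camera axes: x right, y down, z forward; pixel columns grow to the right and rows downward; lengths in m; the calibration is good to about 2 mm. A picture is of the moment at which its call begins. There is no depth.
- job.close_job(): hands the job in, once; it reports no verdict.
The state is a dict: "time": time; "q": joint angles; "dq": joint speeds; "tau": joint torques, N m; "tcp_pos": TCP position; "orientation": TCP orientation; "wrist_force": force on the tool from outside, world axes, zero at the start; "torque": the same for the moment, N m; "gripper_width": finger opening in m.
Only numpy, scipy, OpenCV 4.12 (cv2) and the standard library are available. Lean on these libraries where they do the work, as an engineer would, in place of code of your own. Each camera call takes 0.05 s, during which the arm holds its last target. There are 200 camera calls.

## Working session

There is one attempt and no reset: what is moved stays moved. The work goes in short steps, Python scripts to look and compute and a shell command to move; the robot and the scene stay as the last step left them, time stands still between calls to the robot, and variables do not carry over. Pictures are saved under pics/ and viewed, about 8 in all and at most 12, crops included, and the job is handed in when it is done.

```bash
mkdir -p pics; cat > h.py <<'E'
import numpy as np, cv2
from station import state, viewer, job
def cap(n):
    c=viewer.capture(n); f=200/np.tan(np.radians(c["vertical_fov"])/2)
    c["K"]=np.array([[f,0,c["cx"]],[0,f,c["cy"]],[0,0,1.]]); c["R"]=cv2.Rodrigues(np.array(c["rvec"],float))[0]; c["t"]=np.array(c["tvec"],float).ravel(); return c
def at_z(c,uv,z):
    o=-c["R"].T@c["t"]; out=[]
    for u,v in uv:
        d=c["R"].T@np.linalg.solve(c["K"],[u,v,1]); out.append(o+d*(z-o[2])/d[2])
    return np.array(out)
def proj(c,P): 
    return cv2.projectPoints(np.array(P,float),c["rvec"] if 0 else cv2.Rodrigues(c["R"])[0],c["t"],c["K"],None)[0].reshape(-1,2)
def save(c,name,box=None,s=1):
    im=c["pixels"][:,:,::-1]
    if box: im=im[box[1]:box[3],box[0]:box[2]]
    cv2.imwrite("pics/"+name,cv2.resize(im,None,fx=s,fy=s,interpolation=cv2.INTER_CUBIC))
E
python3 - <<'E'
from h import *
for n in("top","side"):
    c=cap(n); save(c,n+"0.png"); print(n,c["vertical_fov"],c["cx"],c["cy"],(-c["R"].T@c["t"]).round(3),c["R"][2].round(2))
s=state();print(s)
E
```

```text
top 57.85017403373814 315.64259374766675 198.64919019835173 [0.394 0.031 0.942] [ 0.17 -0.01 -0.99]
side 42.75194215975572 326.66088172910827 197.01890404998545 [ 0.483 -0.969  0.677] [ 0.06  0.84 -0.54]
{'time': 0.1, 'q': array([-1.26548929,  0.61582488, -0.0126257 ,  1.42469368,  0.00809156,
        1.1033821 , -0.04039407]), 'dq': array([ 0.00067565, -0.00178562,  0.00062414, -0.00338939, -0.0028263 ,
       -0.00021736,  0.00060541]), 'tau': array([ 5.98154438e-04, -4.60040724e+01,  2.09695185e-01, -1.66245747e+01,
       -6.12470484e-02,  1.69717422e-02,  9.21277638e-05]), 'tcp_pos': array([0.21149601, 0.61390189, 0.21761032]), 'orientation': array([ 1.65106536e-01,  9.86275092e-01, -1.11474840e-03, -1.79671789e-04]), 'wrist_force': array([ 0.00079031, -0.33715199, -0.0826459 ]), 'torque': array([-0.07392787,  0.02441036,  0.05000432]), 'gripper_width': 0.09284973112235595}
```

View pics/top0.png

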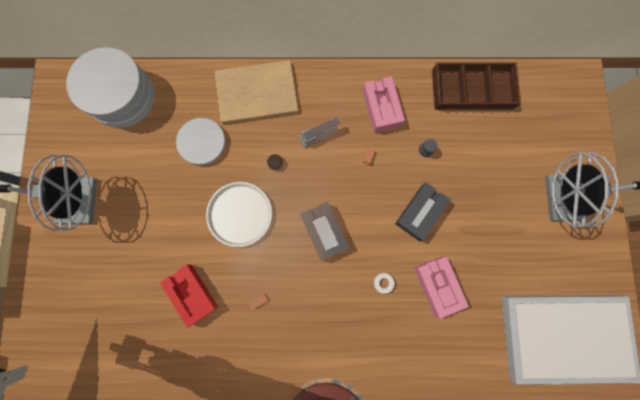

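View pics/side0.png

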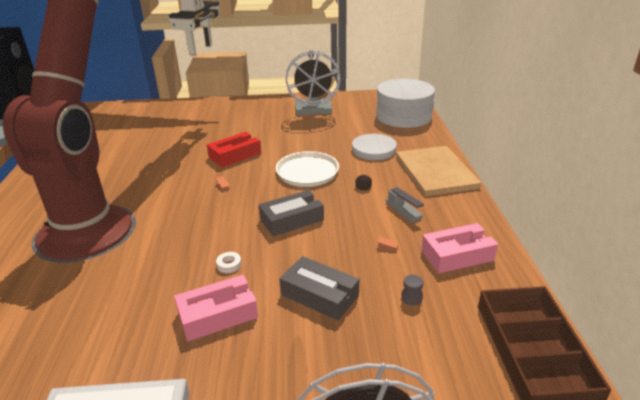

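Grey candidates in the top view are the block at (327,232), with a wide plate, and the one at (423,212), with a narrow plate. The pink ones (384,104) and (441,287) and the red one (188,295) are excluded. For the dish, white (240,214) is meant and the grey lid (201,141) is not. I choose (327,232) and check it in a close crop.

```bash
python3 - <<'E'
from h import *
a=cap("top");b=cap("side")
save(a,"a.png",(290,190,365,270),5);save(b,"b.png",(250,180,335,240),5)
x=cv2.imread("pics/a.png");y=cv2.imread("pics/b.png")
o=np.zeros((400,800,3),np.uint8);o[:,:375]=x;o[:300,375:800]=y;cv2.imwrite("pics/c.png",o)
# dish contour
g=a["pixels"].astype(int);m=((g.min(2)>150)).astype(np.uint8);m[:, :200]=0;m[:,280:]=0;m[:175]=0;m[255:]=0
u=np.argwhere(m)[:,::-1];e=cv2.minEnclosingCircle(u.astype(np.float32));print(e)
print(at_z(a,[e[0]],.018),at_z(a,[[e[0][0]+e[1],e[0][1]]],.018))
E
```

```text
((238.5, 214.0), 33.20024871826172)
[[0.51084631 0.21698933 0.018     ]] [[0.51034911 0.13201412 0.018     ]]
```

View pics/c.png

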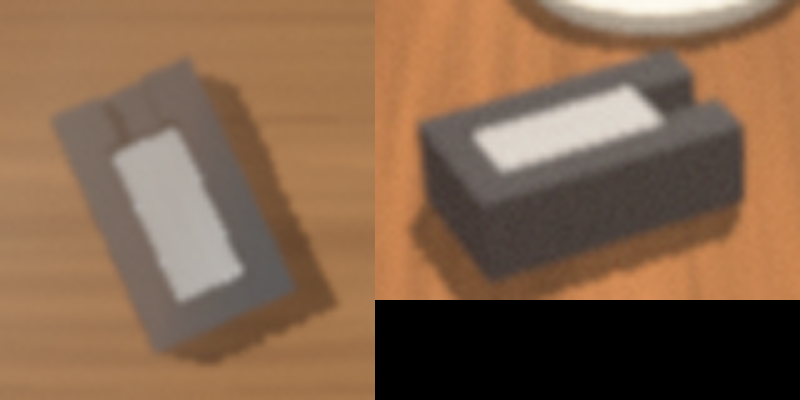

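The crop shows a wide plate flush in the dark grey block, with the notch at the upper (far) end around crop px (140,105). Next I fit the holder pose from the corners in both views.

```bash
python3 - <<'E'
from h import *
from scipy.optimize import least_squares
a=cap("top");b=cap("side")
# plate: order (+x,+y),(+x,-y),(-x,-y),(-x,+y); block corners same order
A=np.array([[112,157],[178,127],[243,272],[178,303],[52,118],[187,58],[295,290],[157,353]])/5+[290,190]-.4
Bm=np.array([[632,85],[663,122],[505,173],[472,132],[672,52],[742,122],[485,205],[420,125]])
Bm=(Bm-[375,0])/5+[250,180]-.4
X=np.array([[40,17.5],[40,-17.5],[-40,-17.5],[-40,17.5],[70,38],[70,-38],[-58,-38],[-58,38]])/1e3
pA=at_z(a,A,.042);print("sizes top",[np.linalg.norm(pA[i]-pA[j]).round(4) for i,j in((0,1),(1,2),(4,5),(5,6))])
def W(p): 
    c,s=np.cos(p[2]),np.sin(p[2]);return np.c_[X@np.array([[c,s],[-s,c]])+p[:2],np.full(8,.042)]
def go(sel):
    r=least_squares(lambda p:np.concatenate([(proj(v,W(p))-m).ravel() for v,m in sel]),[.5,.02,.4]);print(r.x.round(4),np.abs(r.fun).reshape(-1,2).max(0).round(2),np.sqrt(np.mean(r.fun**2)).round(2));return r.x
go([(a,A)]);go([(b,Bm)]);p=go([(a,A),(b,Bm)])
c,s=np.cos(p[2]),np.sin(p[2])
for d in (.027,.026,-.03): print(d,p[:2]+d*np.array([c,s]))
# dish side check
g=b["pixels"].astype(int);m=np.zeros((400,640),np.uint8);m[145:195,265:350]=(g.min(2)>150)[145:195,265:350]
u=np.argwhere(m)[:,::-1];print(u.min(0),u.max(0),proj(b,[[.511,.217,.018]]))
from scipy.spatial.transform import Rotation as Ro
print(Ro.from_quat(state()["orientation"]).as_matrix().round(3))
E
```

```text
sizes top [np.float64(0.0363), np.float64(0.0788), np.float64(0.0743), np.float64(0.1273)]
[ 0.4604 -0.0036  0.4168] [0.38 0.34] 0.23
[ 0.4622 -0.0064  0.4232] [0.83 0.8 ] 0.45
[ 0.4614 -0.0043  0.4192] [0.85 1.2 ] 0.54
0.027 [0.48604125 0.00665405]
0.026 [0.48512783 0.00624701]
-0.03 [ 0.43397675 -0.01654698]
[276 151] [338 183] [[306.20277903 165.2044692 ]]
[[-0.945  0.326 -0.   ]
 [ 0.326  0.945 -0.001]
 [ 0.    -0.001 -1.   ]]
```

Holder is at about (0.461, -0.004) with yaw 0.42; the sizes and both views agree. The dish is at (0.511, 0.217). 

The closed fingers (about 35 mm) are too tight for the pocket, so I'll press with one finger. The jaws go along the holder's y, partly open, with the other finger hanging outside the block.

```bash
python3 -m creep '12 -26 0 0.034 0.3;12 -26 0 0.034 0.3;12 -26 0 0.034 0.3;12 -26 0 0.034 0.3;12 -26 0 0.034 0.3;12 -26 0 0.034 0.3;12 -26 0 0.034 0.3;12 -26 0 0.034 0.3;12 -26 0 0.034 0.3;12 -26 0 0.034 0.3;12 -26 0 0.034 0.3;12 -26 0 0.034 0.3'; python3 -m creep '12 -26 -5 0.034 0.3;12 -26 -5 0.034 0.3;12 -26 -5 0.034 0.3;12 -26 -5 0.034 0.3;12 -26 -5 0.034 0.3;12 -26 -5 0.034 0.3;12 -26 -5 0.034 0.3;12 -26 -5 0.034 0.3;12 -26 -5 0.034 0.3;6 -20 -5 0.034 0.3;0 0 0 0 0.3'
python3 -c "
from h import *
from scipy.spatial.transform import Rotation as R
s=state();m=R.from_quat(s['orientation']).as_matrix();print(s['tcp_pos'],np.arctan2(m[1,1],m[0,1]),s['gripper_width'],s['q'])"
```

```text
time: 1.3
tcp_pos: [0.3562, 0.3013, 0.2188]
orientation: [-0.039, 0.999, 0.0, 0.0]
wrist_force: [0.6, -0.1, -0.1]
gripper_width: 0.0647
time: 2.22
tcp_pos: [0.4707, 0.0428, 0.1679]
orientation: [-0.203, 0.979, -0.002, -0.001]
wrist_force: [-0.9, 0.3, 0.4]
gripper_width: 0.0648
[0.47065221 0.04277274 0.16785041] 1.9791244209499128 0.06475338836055552 [-0.06693874  0.41294605 -0.09997413  1.98287202  0.06351547  0.74971117
  1.77400279]
```

```bash
python3 -m creep '2 3 -20 0.011 0.3;0 0 -20 0 0.3;0 0 -20 0 0.3;0 0 -20 0 0.3;0 0 -20 0 0.3;0 0 -10 0 0.3;0 0 0 0 0.3;0 0 0 0 0.3'
python3 - <<'E'
from h import *
a=cap("top");b=cap("side")
save(a,"a1.png",(270,170,370,270),4);save(b,"b1.png",(240,150,340,250),4)
cv2.imwrite("pics/c1.png",np.hstack([cv2.imread("pics/a1.png"),cv2.imread("pics/b1.png")]))
s=state();p=s["tcp_pos"];q=p+np.array([.407,-.9135,0])*(s["gripper_width"]/2+.00875)
print(p,q,proj(b,[p,q]),proj(a,[q]))
E
```

```text
time: 2.88
tcp_pos: [0.4715, 0.0523, 0.0586]
orientation: [-0.212, 0.977, 0.0, -0.0]
wrist_force: [-0.7, -0.2, -0.3]
gripper_width: 0.0651
[0.47238124 0.05213107 0.05949381] [0.48923579 0.0143015  0.05949381] [[292.06038778 184.76927277]
 [299.82449552 193.00591908]] [[317.93338476 220.18133346]]
```

View pics/c1.png

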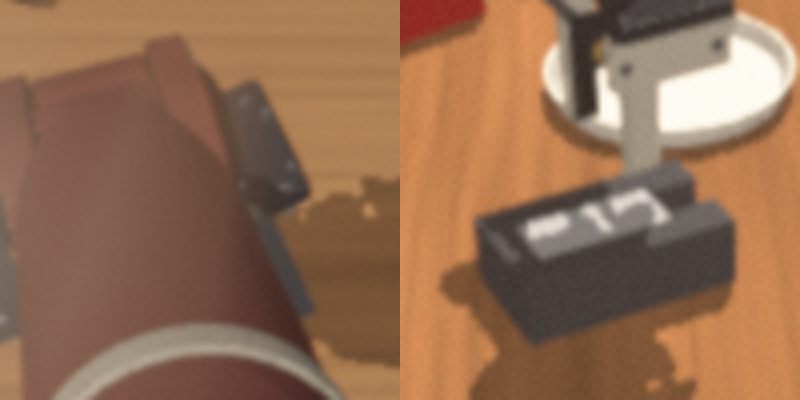

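The side view shows the finger tip at full-image px (300,192), which matches the model; it is 6 mm too far in +y. I'll correct that and press in steps while watching the force.

```bash
python3 -m creep '0.5 -3 0 0 0.3;0 -3 -2 0 0.3;0 0 -4 0 0.3;0 0 -4 0 0.3;0 0 -3 0 0.3;0 0 0 0 0.3;0 0 0 0 0.3'; python3 -m creep '0 0 -2 0 0.3;0 0 -2 0 0.3;0 0 -2 0 0.3;0 0 -2 0 0.3;0 0 0 0 0.3'; python3 -m creep '0 0 -2 0 0.3;0 0 -2 0 0.3;0 0 -2 0 0.3;0 0 0 0 0.3'
```

```text
time: 3.57
tcp_pos: [0.472, 0.0456, 0.0453]
orientation: [-0.212, 0.977, 0.0, -0.0]
wrist_force: [-0.2, 0.2, 0.1]
gripper_width: 0.065
time: 3.98
tcp_pos: [0.472, 0.0455, 0.0373]
orientation: [-0.212, 0.977, -0.0, -0.0]
wrist_force: [-1.3, 0.6, -0.4]
gripper_width: 0.0653
time: 4.32
tcp_pos: [0.4719, 0.0455, 0.0312]
orientation: [-0.212, 0.977, 0.0, -0.0]
wrist_force: [-0.0, 0.1, -0.5]
gripper_width: 0.0649
```

```bash
python3 -m creep '0 0 -1.5 0 0.3;0 0 -1.5 0 0.3;0 0 -1.5 0 0.3;0 0 0 0 0.3';python3 -m creep '0 0 -1 0 0.3;0 0 -1 0 0.3;0 0 -1 0 0.3;0 0 0 0 0.3'; python3 -m creep '0 0 -1 0 0.3;0 0 -1 0 0.3;0 0 -0.7 0 0.3;0 0 0 0 0.3;0 0 0 0 0.3'
python3 - <<'E'
from h import *
b=cap("side");save(b,"b2.png",(250,160,340,240),6)
E
```

```text
time: 4.65
tcp_pos: [0.4732, 0.0457, 0.0275]
orientation: [-0.212, 0.977, -0.0, 0.001]
wrist_force: [0.3, 0.1, 4.2]
gripper_width: 0.0652
time: 4.98
tcp_pos: [0.4749, 0.0461, 0.0255]
orientation: [-0.212, 0.977, -0.0, 0.003]
wrist_force: [1.5, 1.1, 9.2]
gripper_width: 0.0651
time: 5.4
tcp_pos: [0.4755, 0.0462, 0.0242]
orientation: [-0.212, 0.977, -0.0, 0.004]
wrist_force: [-0.4, 1.3, 21.1]
gripper_width: 0.065
```

View pics/b2.png

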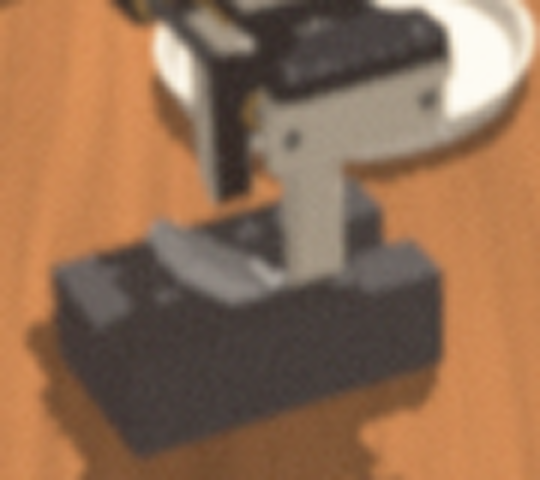

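The plate has tipped: its raised end shows at crop px (165,235). The force has reached 21 N, so I raise and look.

```bash
python3 -m creep '0 0 3 0 0.3;0 0 4 0 0.3;0 0 6 0 0.3;0 0 15 0 0.3;0 0 25 0 0.3;0 0 30 0 0.3;-3 7 30 0 0.15;-8 18 10 0 0;-8 18 0 0 0;-8 18 0 0 0;-8 18 0 0 0;0 0 0 0 0'
python3 - <<'E'
from h import *
a=cap("top");b=cap("side")
save(a,"a3.png",(290,190,365,270),5);save(b,"b3.png",(250,170,335,240),5)
x=cv2.imread("pics/a3.png");y=cv2.imread("pics/b3.png")
o=np.zeros((400,800,3),np.uint8);o[:,:375]=x;o[:350,375:800]=y;cv2.imwrite("pics/c3.png",o)
E
```

```text
time: 6.45
tcp_pos: [0.4345, 0.1282, 0.1444]
orientation: [-0.215, 0.977, 0.001, -0.001]
wrist_force: [0.0, 0.1, -1.0]
gripper_width: 0.0924
```

View pics/c3.png

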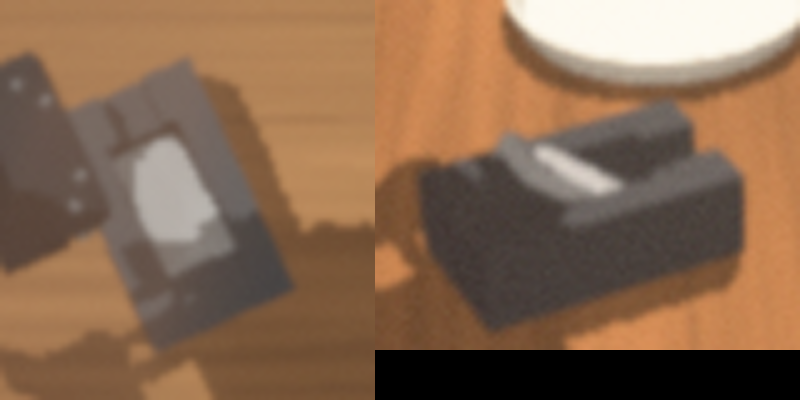

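The plate stays leaning when released. Its raised end runs from about (168,278) to (235,248) in the top crop, and the corner in the side crop is at (503,136).

```bash
python3 - <<'E'
from h import *
from scipy.optimize import least_squares
a=cap("top");b=cap("side");p=np.array([.4614,-.0043,.42]);c,s=np.cos(p[2]),np.sin(p[2])
W=lambda X:np.c_[X[:,:2]@np.array([[c,s],[-s,c]])+p[:2],X[:,2]]
ta=np.array([[168,278],[235,248]])/5+[290,190]-.4
tb=(np.array([[503,136]])-[375,0])/5+[250,170]-.4
f=lambda v:np.concatenate([(proj(a,W(np.array([[v[0],.0175,v[1]],[v[0],-.0175,v[1]]])))-ta).ravel(),(proj(b,W(np.array([[v[0],.0175,v[1]]])))-tb).ravel()])
r=least_squares(f,[-.03,.06]);print(r.x,r.fun.round(2))
# predicted model: lean th, pivot (3,32), low underside corner on floor z=6
for th in (34,38,42,46):
    t=np.radians(th);L=26/np.sin(t);e=3-(80-L)*np.cos(t)
    u=np.array([e,32+(80-L)*np.sin(t)]);top=u+10*np.array([np.sin(t),np.cos(t)])
    P=np.array([[top[0],17.5,top[1]],[u[0],17.5,u[1]],[u[0],-17.5,u[1]],[top[0],-17.5,top[1]]])/1e3
    print(th,u.round(1),top.round(1),"A",((proj(a,W(P))-[290,190]+.4)*5).round(0).tolist(),"B",((proj(b,W(P))-[250,170]+.4)*5+[375,0]).round(0).tolist())
E
```

```text
[-0.02599997  0.06076157] [ 0.42 -0.92  0.12 -0.94 -1.42  0.24]
34 [-24.8  50.7] [-19.2  59. ] A [[164.0, 261.0], [168.0, 272.0], [233.0, 242.0], [229.0, 231.0]] B [[510.0, 136.0], [500.0, 155.0], [532.0, 193.0], [542.0, 174.0]]
38 [-26.8  55.3] [-20.6  63.1] A [[166.0, 263.0], [170.0, 275.0], [235.0, 245.0], [231.0, 233.0]] B [[507.0, 130.0], [495.0, 148.0], [527.0, 186.0], [539.0, 167.0]]
42 [-27.6  59.5] [-20.9  67. ] A [[166.0, 263.0], [171.0, 276.0], [237.0, 246.0], [232.0, 233.0]] B [[505.0, 123.0], [493.0, 140.0], [525.0, 178.0], [538.0, 160.0]]
46 [-27.5  63.5] [-20.3  70.5] A [[166.0, 262.0], [172.0, 276.0], [237.0, 246.0], [232.0, 231.0]] B [[506.0, 115.0], [492.0, 133.0], [524.0, 170.0], [538.0, 153.0]]
```

The geometry fits a lean of about 36° (predicted corner px agree within about 2 mm), with the top corner about 19 mm above the holder. I'll grasp at holder x = -18 mm with the tips 3–4 mm above the block.

```bash
python3 -m creep '1.7 -23 0 -0.01 0;1.7 -23 0 0 0;1.7 -23 0 0 0;1.7 -23 0 0 0;1.7 -23 0 0 0;2 -23 0 0 0;0 -2 -10 0 0;0 0 -10 0 0;0 0 -10 0 0;0 0 -10 0 0;0 0 0 0 0;0 0 0 0 0'
python3 -c "
from h import *
from scipy.spatial.transform import Rotation as R
s=state();m=R.from_quat(s['orientation']).as_matrix();print(s['tcp_pos'],np.arctan2(m[1,1],m[0,1])-np.pi/2,s['wrist_force'])"
```

```text
time: 7.65
tcp_pos: [0.4473, -0.0166, 0.1041]
orientation: [-0.206, 0.979, -0.0, -0.001]
wrist_force: [0.4, 0.3, -0.6]
gripper_width: 0.0927
[ 0.44732205 -0.01663786  0.10406468] 0.41521398590556324 [ 0.42085596  0.27858228 -0.57644907]
```

```bash
python3 -m creep '-2.3 5 -15 0.005 0;0 0 -15 0 0;0 0 -12 0 0;0 0 -8 0 0;0 0 -5 0 0;0 0 -3 0 0;0 0 0 0 0;0 0 0 0 0'; python3 -m creep '0 0 0 0 0.3;0 0 0 0 0.45;0 0 0 0 0.55;0 0 0 0 0.6;0 0 0 0 0.65;0 0 0 0 0.7;0 0 0 0 1;0 0 0 0 1;0 0 0 0 1'
python3 - <<'E'
from h import *
b=cap("side");save(b,"b4.png",(240,150,340,240),6)
E
```

```text
time: 8.32
tcp_pos: [0.4457, -0.0106, 0.0468]
orientation: [-0.209, 0.978, -0.0, 0.0]
wrist_force: [-0.1, -0.2, 0.8]
gripper_width: 0.093
time: 9.07
tcp_pos: [0.4454, -0.0105, 0.0464]
orientation: [-0.21, 0.978, -0.0, -0.0]
wrist_force: [0.2, 0.2, -0.5]
gripper_width: 0.0377
```

View pics/b4.png

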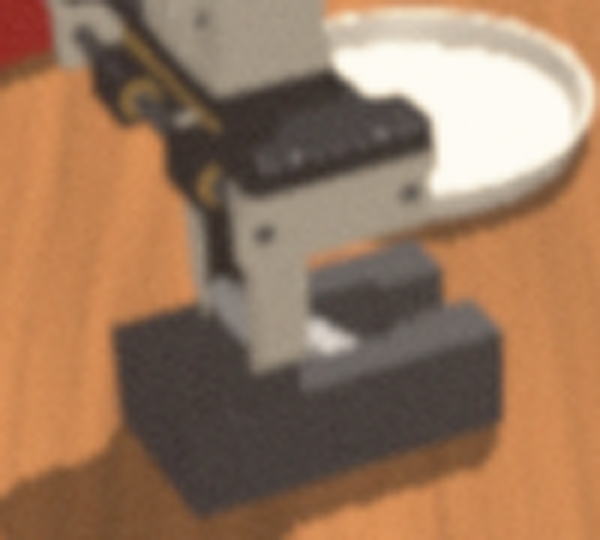

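The fingers straddle the raised end at about crop px (280,310). I'll let the grip settle, then lift.

```bash
python3 -m creep '0 0 0 0 1;0 0 0 0 1;0 0 0 0 1;0 0 0 0 1'; python3 -m creep '0 0 2 0 1;0 0 3 0 1;0 0 5 0 1;0 0 8 0 1;0 0 12 0 1;0 0 15 0 1;0 0 15 0 1;0 0 15 0 1;0 0 15 0 1;0 0 10 0 1;0 0 0 0 1;0 0 0 0 1'
python3 - <<'E'
from h import *
b=cap("side");save(b,"b5.png",(230,80,350,230),4)
E
```

```text
time: 9.45
tcp_pos: [0.4454, -0.0105, 0.0464]
orientation: [-0.21, 0.978, -0.0, 0.0]
wrist_force: [-0.9, 0.2, -0.2]
gripper_width: 0.0347
time: 10.45
tcp_pos: [0.4456, -0.0105, 0.1472]
orientation: [-0.21, 0.978, -0.0, 0.001]
wrist_force: [0.4, 0.3, -1.5]
gripper_width: 0.0343
```

View pics/b5.png

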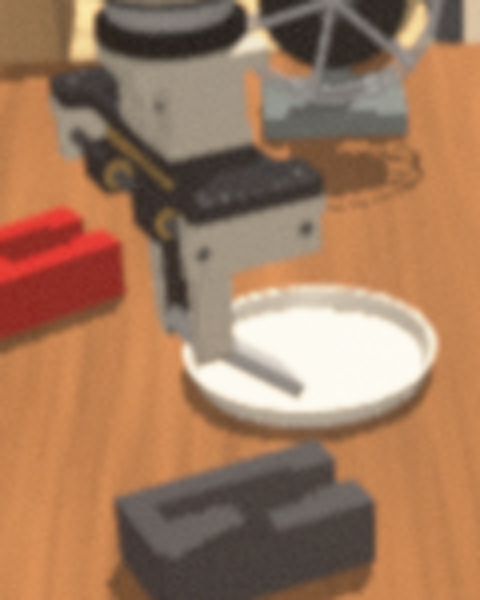

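The plate is held securely, still sloping, and the holder is empty. Next I carry it to the dish.

```bash
python3 -m creep '5 20 0 0 1;5 22 0 0 1;5 22 0 0 1;5 22 0 0 1;5 22 0 0 1;5 22 0 0 1;5 22 0 0 1;5 22 0 0 1;5 22 0 0 1;6 22 0 0 1;0 0 0 0 1;0 0 0 0 1'; python3 -m creep '0 0 -15 0 1;0 0 -15 0 1;0 0 -15 0 1;0 0 -15 0 1;0 0 -10 0 1;0 0 -10 0 1;0 0 -5 0 1;0 0 0 0 1;0 0 0 0 1'
python3 - <<'E'
from h import *
a=cap("top");b=cap("side");save(b,"b6.png",(230,90,350,210),4)
save(a,"a6.png",(190,160,290,280),4);cv2.imwrite("pics/c6.png",np.hstack([cv2.imread("pics/a6.png")[:,:,:],cv2.imread("pics/b6.png")])[:, :800])
E
```

```text
time: 11.5
tcp_pos: [0.4955, 0.2087, 0.1452]
orientation: [-0.211, 0.977, -0.0, -0.001]
wrist_force: [0.0, -1.4, -0.9]
gripper_width: 0.0343
time: 12.25
tcp_pos: [0.4965, 0.2074, 0.0615]
orientation: [-0.209, 0.978, -0.0, -0.0]
wrist_force: [0.7, -0.3, -0.4]
gripper_width: 0.0348
```

View pics/c6.png

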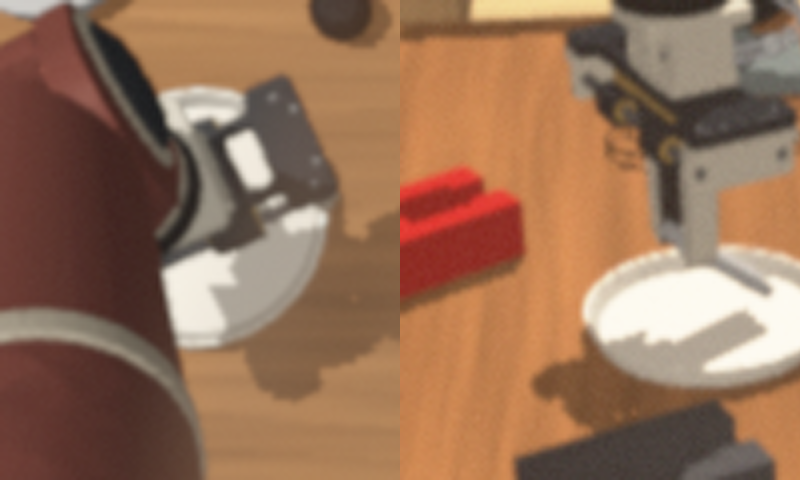

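The plate slopes in the grip above the dish, with its low end near crop px (768,290) and the fingers inside the rim. I lower slowly, easing backward so the plate turns flat in the grip.

```bash
python3 -m creep '0 3 -4 0 1;0 0 -4 0 1;0 0 -4 0 1;0 0 -3 0 1;0 0 -2 0 1;0 0 -2 0 1;0 0 0 0 1'; python3 -m creep '0 0 -1 0 1;-0.7 -0.3 -1.5 0 1;-0.7 -0.3 -1.5 0 1;-0.7 -0.3 -1.5 0 1;-0.7 -0.3 -1.5 0 1;-0.7 -0.3 -1.5 0 1;0 0 0 0 1';  python3 -m creep '-0.7 -0.3 -1.5 0 1;-0.7 -0.3 -1.5 0 1;-0.7 -0.3 -1.5 0 1;-0.7 -0.3 -1.5 0 1;0 0 0 0 1'
```

```text
time: 12.93
tcp_pos: [0.4945, 0.2097, 0.0425]
orientation: [-0.21, 0.978, -0.001, -0.002]
wrist_force: [-4.0, -1.1, 6.7]
gripper_width: 0.0347
time: 13.52
tcp_pos: [0.4903, 0.2078, 0.034]
orientation: [-0.21, 0.978, -0.001, -0.003]
wrist_force: [-4.2, -1.9, 6.0]
gripper_width: 0.0349
time: 13.93
tcp_pos: [0.4881, 0.2068, 0.0279]
orientation: [-0.21, 0.978, -0.001, -0.002]
wrist_force: [-3.7, -1.8, 5.9]
gripper_width: 0.0346
```

```bash
python3 -m creep '-0.5 -0.2 -1.5 0 1;-0.5 -0.2 -1.5 0 1;-0.5 -0.2 -1.5 0 1;-0.5 -0.2 -1.5 0 1;-0.4 -0.2 -1.5 0 1;-0.4 -0.2 -1.5 0 1;0 0 0 0 1';  python3 -m creep '-0.3 -0.1 -1.5 0 1;-0.3 -0.1 -1.5 0 1;-0.2 0 -1.5 0 1;0 0 -1.5 0 1;0 0 0 0 1'; python3 -m creep '0 0 -1 0 1;0 0 -1 0 1;0 0 -1 0 1;0 0 0 0 1'
python3 - <<'E'
from h import *
b=cap("side");save(b,"b7.png",(250,110,350,200),6)
E
```

```text
time: 14.52
tcp_pos: [0.4867, 0.2062, 0.0188]
orientation: [-0.21, 0.978, -0.0, -0.001]
wrist_force: [-3.0, -1.4, 3.5]
gripper_width: 0.0345
time: 14.93
tcp_pos: [0.4865, 0.2064, 0.0126]
orientation: [-0.21, 0.978, -0.0, -0.0]
wrist_force: [-2.4, -1.0, 3.1]
gripper_width: 0.0345
time: 15.27
tcp_pos: [0.4865, 0.2064, 0.0098]
orientation: [-0.21, 0.978, -0.0, -0.0]
wrist_force: [-1.2, -1.9, 2.1]
gripper_width: 0.0343
```

View pics/b7.png

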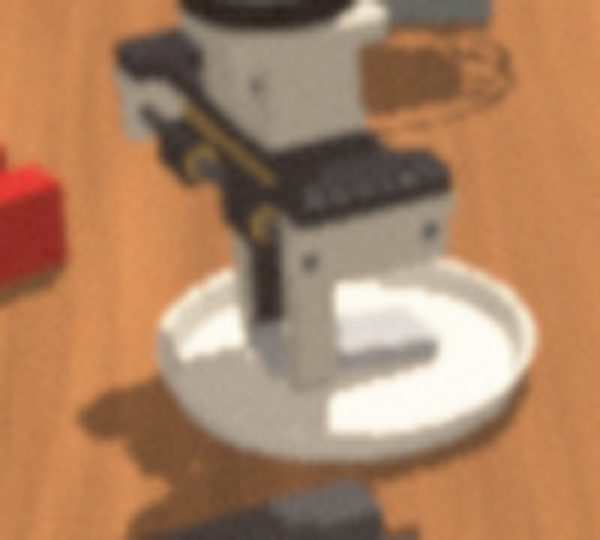

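The plate is nearly flat at about crop px (380,335), well inside the dish. I lower a little more, then open slowly and withdraw.

```bash
python3 -m creep '0 0 -1 0 1;0 0 -1 0 1;0 0 -0.5 0 1;0 0 0 0 1'; python3 -m creep '0 0 0 0 0.58;0 0 0 0 0.56;0 0 0 0 0.54;0 0 0 0 0.52;0 0 0 0 0.5;0 0 0 0 0.5'; python3 -m creep '0 0 0 0 0.48;0 0 4 0 0.48;0 0 8 0 0.48;0 0 15 0 0.48;0 0 25 0 0.48;0 0 30 0 0.48;0 0 30 0 0.48;0 0 30 0 0.48;-5 -25 0 0 0.48;-5 -25 0 0 0.48;-5 -25 0 0 0.48;-5 -25 0 0 0.48'; python3 -m creep '3 -25 0 0 0.48;3 -25 0 0 0.48;3 -25 0 0 0.48;3 -25 0 0 0.48;0 0 0 0 0.48;0 0 0 0 0.48'
python3 - <<'E'
from h import *
a=cap("top");b=cap("side");save(b,"b8.png",(200,100,400,320),2)
save(a,"a8.png",(190,150,290,270),4);x=cv2.imread("pics/a8.png");y=cv2.imread("pics/b8.png")
o=np.zeros((480,800,3),np.uint8);o[:,:400]=x;o[:440,400:]=y;cv2.imwrite("pics/c8.png",o)
E
```

```text
time: 15.65
tcp_pos: [0.4864, 0.2064, 0.0073]
orientation: [-0.21, 0.978, -0.0, -0.0]
wrist_force: [-2.3, -0.5, 4.0]
gripper_width: 0.034
time: 16.15
tcp_pos: [0.4867, 0.2066, 0.0074]
orientation: [-0.21, 0.978, 0.0, 0.0]
wrist_force: [-0.2, -0.8, 0.5]
gripper_width: 0.0463
time: 17.15
tcp_pos: [0.4662, 0.1055, 0.1505]
orientation: [-0.21, 0.978, -0.0, 0.001]
wrist_force: [0.5, 0.0, 0.3]
gripper_width: 0.0485
time: 17.65
tcp_pos: [0.4786, 0.0048, 0.1501]
orientation: [-0.208, 0.978, -0.0, 0.0]
wrist_force: [-0.4, 0.1, -0.9]
gripper_width: 0.0488
```

View pics/c8.png

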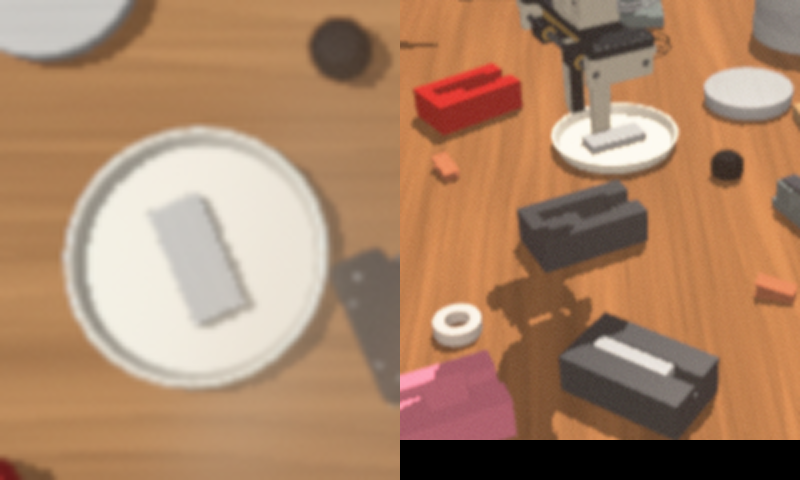

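The wide plate lies flat at the centre of the dish, at top-crop px (200,260). Its holder is empty, the narrow plate is still flush, and the robot is clear of everything.

```bash
python3 -c "
from h import *
s=state();print(s['wrist_force'],abs(s['dq']).max(),job.close_job())"
```

```text
the job is handed in; nothing more can be done
[ 0.04775924 -0.3334637   0.1284768 ] 0.018210006161704245 None
```

The wide plate is lying flat near the centre of the white dish, and the job is handed in at about 18 s of the 48 s allowed.

- **Pressing:** I pressed with one finger about 9 mm from the notch end. The tool stopped about 18 mm down, short of the 20–22 mm stated, as the force rose to 21 N instead of a few N. The plate still stayed leaning at about 36°, with its top corner about 19 mm above the holder.
- **Lifting and placing:** I took it by the raised end across its width, lifted it out and lowered it into the dish at 2–7 N, letting it turn flat in the grip before opening.
- **Last checks:** The final pictures show the plate flat inside the dish rim, its holder empty, the narrow plate still flush and the dish in place. The gripper was clear of everything, with wrist force near zero.
- **Disagreement:** The two cameras differed by about 3 mm on the holder's position, so I used a combined fit.

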